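# Hold the white reference standard in the corner of the reflectance meter

### The job

The reflectance meter is to be calibrated: lift the white reference standard off its hook, stand it upright on the meter's stage with its white face to the measuring port, and press it fully home into the corner, flat against the port plate and the side stop at once, so that both spring pins are pushed in. The pins push it out again when it is let go, so finish while still holding it there, pressed against both stops, and leave the other things on the bench where they are.

Things in the scene. Friction and masses are not known exactly. Their poses are not given: they have to be found in the camera images.
- standard: Standard: upright smooth aluminium slab, 30 mm thick (x), 54 wide (y), 112 tall (z), 0.2-0.4 kg, a 42 mm white ceramic square in its +x face. Origin: centre of underside. It hangs by an oblong hole along x, 16 wide, 78 to 104 mm above the underside, white face away from the robot. Grip the 54 mm width from above, about 80 mm above the underside; the hook then passes between the fingers.
- hook_stand: Hook stand, fixed. Origin: on the bench below the middle of the hanging standard, axes parallel to it. Round foot, 94 mm across, 15 high. A 6 mm rod rises at x = +55 mm, runs level (top at 149 mm) toward -x, and ends at x = -30 mm in a tip upturned by 8 mm. To unhook: raise the standard 8 to 20 mm (best 14), then move it level toward the stand's -x by over 50 mm.
- hook_rest (a point): The point on top of the level part of the hook, in the middle of the place where the standard hangs, 149 mm above the bench.
- meter: Reflectance meter, fixed, front (-x) to the robot: base plate 215 x 172 mm whose top, the stage, is 18 mm above the bench; behind it a housing, 102 mm high, with a measuring nose (44 wide, 35 long, 98 high) ending in the port plate. Origin: on the bench, mid-width, 25 mm in front (-x) of the plate. Free stage before the plate: 100 mm. Stage and stops are smooth metal (friction about 0.25).
- port_plate: Upright aluminium plate at the end of the nose, 44 mm wide (narrower than the standard, so fingers pass on either side), 80 tall above the stage, with the round measuring port (32 mm, centre 40 mm above the stage). It is the stop in the meter's +x direction; its surface is the plane x = +25 mm of the meter's frame. Origin and axes are the meter's.
- side_stop: Steel block on the stage at the left, 48 mm long (x), 18 wide, 40 tall above the stage. It is the stop in the meter's +y direction; its inner surface is the plane y = +27 mm of the meter's frame. Origin and axes are the meter's.
- seat (a point): Home: where the standard's origin lies when it stands on the stage against both stops (15 mm in front of the port plate, 27 mm to the -y side of the side stop), with the axes of the meter and of the standard when home. Set the standard down 10 to 15 mm short of both stops (-x and -y), clear of the pins, then press it toward +x and +y.
- back_pin (a joint): Spring pin in the port plate, above the port, 68 mm above the stage; stands out 5 mm. Value in m: 0 out, 0.005 flush with the plate. Spring force 1.5 N out to 4 N flush.
- side_pin (a joint): Spring pin in the side stop, 24 mm above the stage and 15 mm in front of the port plate; stands out 5 mm. Value in m: 0 out, 0.005 flush with the stop. Spring force 1.5 N out to 4 N flush.
- bottle_small: Small bottle with a screw cap, 52 mm across, 115 mm tall, behind the work; leave it. Origin: centre of its underside.
- petri_dish: Petri dish lying flat, 60 mm across, 14 mm high, between the stand and the meter; leave it. Origin: centre of its underside.
- vial: Small capped sample vial, 27 mm across, 66 mm tall, near the bench's front; leave it. Origin: centre of its underside.
- white_face (a point): Centre of the white ceramic square on the standard: 15 mm to +x and 40 mm above its origin.
There are look-alikes about, which are no part of the job. Leave any purple look-alike of the standard alone. Leave any turquoise look-alike of the hook_stand alone.

How it is judged:
On the way:
1. the standard is lifted off the hook and carried clear of the stand in the gripper (contact force between the fingers and standard above 2 N and contact force between standard and hook_stand below 0.1 N and z of standard in the frame of hook_stand above 0.03 m and horizontal distance between standard and hook_rest above 0.06 m), for 0.1 s.
At the end, for the whole second after the job is handed in: The standard stands upright at home on the stage, within 2 mm in x and y, 3 mm in height and 2.6 deg of upright and square, white face to the port; it presses on port plate and side stop (over 0.5 N each), both pins are in by over 3 of 5 mm, it is at rest, and the fingers hold it (over 2 N) (x of standard in the frame of seat between -0.002 and 0.002 m and y of standard in the frame of seat between -0.002 and 0.002 m and z of standard in the frame of seat between -0.002 and 0.003 m and angle between standard's own z axis and vertical below 0.045 rad and angle between the x axis of standard and the x axis of meter, either way round below 0.045 rad and x of white_face in the frame of seat above 0.01 m and value of joint each of back_pin, side_pin above 0.003 m and contact force between standard and port_plate above 0.5 N and contact force between standard and side_stop above 0.5 N and contact force between the fingers and standard above 2 N and linear speed of standard below 0.01 m/s); the arm keeps its last pose, push and grip.
It fails at once if the standard is tipped over (angle between standard's own z axis and vertical above 0.7 rad).
It fails at once if a bystander is moved by more than 20 mm (distance of any of bottle_small, petri_dish, vial from where it was at the start of the episode above 0.02 m).
It also fails if it takes over 54 s, if anything falls off the work surface, if the arm or the gripper's body presses on something with over 40 N, if the wrist force passes 120 N, or if a joint passes its speed limit or range.

### The arm

A 6-joint arm with a two-finger parallel gripper is mounted at the origin on a cart in front of the work surface, level with it; the furniture and walls round the work are solid. World frame = base frame: x ahead of the robot, y to its left, z up, the work surface at z = 0. Lengths are in m, angles in rad, forces in N, time in s.
With the tool pointing down it reaches from about 0.425 to 0.95 m from the base axis. Payload 3.5 kg.
Tool frame: the origin (TCP) lies midway between the tips of the shut fingers; the grasp point (between the pads) lies 19 mm behind it; z points along the fingers, y is the direction in which the jaws open and shut (so a half turn about z gives the same grasp; the last joint's range is limited). The gripper opens to 85 mm and grips with 20 to 120 N. Pads are 22 mm wide; open, the fingers measure 114 mm over their backs; the gripper's body (76 mm by 85 mm) begins 54 mm behind the grasp point. The pads swing forward as they close: fully open they stand 13 mm farther back than shut.
Start: joints at [-1.47, 0.286, 1.577, -0, 1.279, -0.15], TCP at [0.168, -0.654, 0.231] pointing down, gripper open.
Joint ranges: [-2.77, 2.77], [-0.9, 2.22], [0.21, 2.48], [-1.53, 4.67], [0.24, 2.81], [-2.84, 2.84]. Speed limits (rad/s): [2.79, 2.79, 3.14, 3.14, 3.14, 3.14].

### API

Orientations are given as a unit quaternion [x, y, z, w].
In Python, from plant import * gives the robot as it stands.
- The arm moves only by the shell command python3 -m jog 'ROWS' [FORCE]. ROWS is a JSON object of lists of equal length, an entry for each row: "travel": the shift along the world's x, y, z in mm, a list of three; "dr": the turn, a rotation vector about the world's x, y, z in degrees, a list of three; "jaw": the closure in counts, from 0 (fully open) to 255 (shut). In form: {"travel": [[x, y, z], ...], "dr": [[wx, wy, wz], ...], "jaw": [jaw, ...]}. A call has 1 to 5 rows; each row shifts and turns the commanded pose from where the row before left it; what a row does not reach is not made up. A row lasts 1/12 s, in which the tool goes at most 41.7 mm and 7.16 degrees, less where a joint would pass 70% of its speed; a pose out of reach is approached as far as the arm can. A call is refused whole if a number of a shift passes 41.7 or a number of a turn 7.16, either way. A call with a gripper value outside its range is refused whole. The fingers move at their own pace and stop on an object; FORCE is the grip in N (left out, the last holds). Time passes only in rows, so rows that do not move let the fingers close. It gives the time, the measured TCP pose, the force and the opening at its end, in the units of the state.
- get_state(): the state, without advancing time (a new reading comes with each control period).
- read_camera(name): name is "scene" or "top" or "wrist"; returns the picture (400x640x3 uint8, red, green, blue); there is no depth.
- camera_info(name): a dict with "K" (3x3 intrinsics, pixels), "k1" (the pictures are not rectified: a ray, as slopes to the right and down, at radius r is drawn at 1 + k1 r^2 times it, then the intrinsics apply), "R" (3x3) and "t" (3): a world point X has camera coordinates R X + t; the wrist camera has in their place "mount" (4x4, takes a point from camera to tool coordinates, whose origin is the TCP and whose axes are the flange's). Camera axes: x right, y down, z forward; pixel columns grow to the right and rows downward; lengths in m; the calibration is good to about 2 mm. A picture is of the moment at which its call begins: read the wrist's pose just before it. camera_info takes no time and is no camera call.
- sign_off(): hands the job in, once; it reports no verdict.
The state is a dict: "time": time; "qpos": joint angles; "dq": joint speeds; "joint_efforts": joint torques, N m; "eef_pos": TCP position; "tcp_rot": TCP orientation; "contact_force": force on the tool from outside, world axes, zero at the start; "wrist_torque": the same for the moment, N m; "opening": opening from 0.0 (shut) to 1.0 (fully open).
Only numpy, scipy, OpenCV 4.12 (cv2) and the standard library are available. Lean on these libraries where they do the work, as an engineer would, in place of code of your own. Each camera call takes 0.05 s, during which the arm holds its last target. There are 200 camera calls.

## Working session

There is one attempt and no reset: what is moved stays moved. The work goes in short steps, Python scripts to look and compute and a shell command to move; the robot and the scene stay as the last step left them, time stands still between calls to the robot, and variables do not carry over. Pictures are saved under pics/ and viewed, about 8 in all and at most 12, crops included, and the job is handed in when it is done.

```bash
mkdir -p pics; ls
python3 - <<'E'
from plant import *
import cv2
s=get_state();print(s)
for n in("scene","top"):
    im=read_camera(n);cv2.imwrite(f"pics/{n}0.png",im[:,:,::-1]);i=camera_info(n);print(n,i)
print(camera_info("wrist"))
E
```

```text
pics
{'time': 0.0, 'qpos': array([-1.46996773e+00,  2.87164918e-01,  1.57817393e+00,  3.58190138e-05,
        1.27860113e+00, -1.49983540e-01]), 'dq': array([-0.0005713 ,  0.00124263,  0.00179526, -0.00015119,  0.00088401,
       -0.00180007]), 'joint_efforts': array([ 2.27362943e-04, -4.05976331e+01, -2.92627984e+01, -4.24699840e-05,
        5.77885075e-03,  6.87490214e-06]), 'eef_pos': array([ 0.16750994, -0.65320913,  0.22994934]), 'tcp_rot': array([ 9.92146923e-01,  1.25072398e-01,  4.59818311e-05, -1.17288387e-03]), 'contact_force': array([0.49525692, 0.72369113, 0.01197594]), 'wrist_torque': array([ 0.03250764, -0.00210463, -0.0532451 ]), 'opening': 0.99669598721238}
scene {'K': array([[513.34068552,   0.        , 310.484795  ],
       [  0.        , 513.34068552, 197.87422127],
       [  0.        ,   0.        ,   1.        ]]), 'k1': -0.03865637602955502, 'R': array([[ 0.5946722 , -0.80390957,  0.00971482],
       [-0.34617872, -0.26694577, -0.89938882],
       [ 0.72562061,  0.53147846, -0.43704161]]), 't': array([-0.29172775,  0.28763287,  0.67780818])}
top {'K': array([[3
[... 214 characters left out ...]
 0.03110202],
       [-0.99954827,  0.01561136, -0.02568141],
       [ 0.02517998, -0.03150935, -0.99918623]]), 't': array([0.02170134, 0.50643928, 0.93527647])}
{'K': array([[311.78036942,   0.        , 323.33397829],
       [  0.        , 311.78036942, 202.50229635],
       [  0.        ,   0.        ,   1.        ]]), 'k1': -0.0455245731580836, 'mount': array([[ 5.04670711e-04, -9.64580254e-01, -2.63789081e-01,
         6.76042676e-02],
       [ 9.99998972e-01,  1.32742568e-04,  1.42776695e-03,
         8.95172632e-04],
       [-1.34217977e-03, -2.63789530e-01,  9.64579329e-01,
        -1.42519356e-01],
       [ 0.00000000e+00,  0.00000000e+00,  0.00000000e+00,
         1.00000000e+00]])}
```

View pics/top0.png

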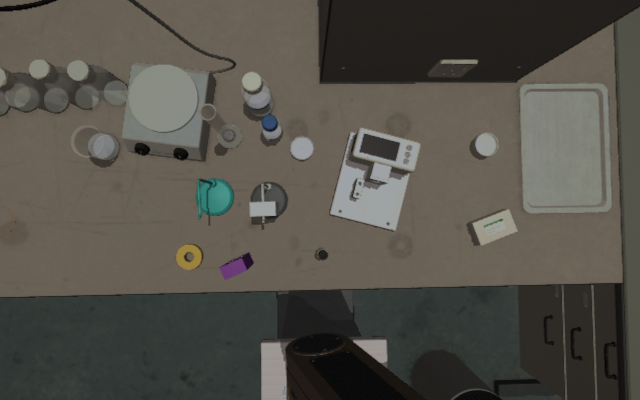

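View pics/scene0.png

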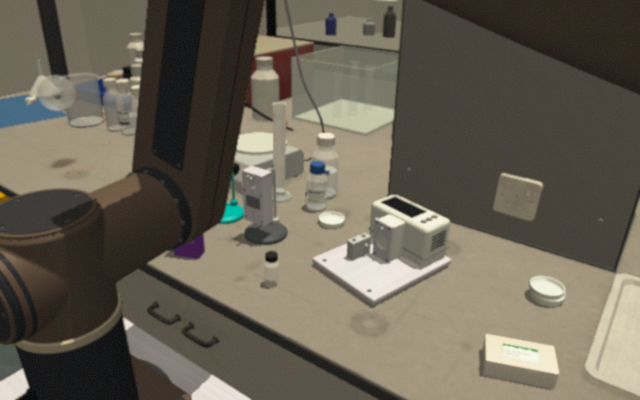

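The top picture shows the standard at about (263,209) on the grey stand, whose foot is near (269,199). The meter is around (375,180) and turned, the petri dish is at (302,148), the vial at (322,254) and the blue-capped bottle at (270,127). The look-alikes are purple at (235,267) and turquoise at (215,197). The scene picture agrees. I'll enlarge the top view.

```bash
python3 - <<'E'
import cv2
im=cv2.imread("pics/top0.png")[110:260,230:430]
cv2.imwrite("pics/topc.png",cv2.resize(im,None,fx=4,fy=4,interpolation=cv2.INTER_CUBIC))
E
cat > h.py <<'E'
from plant import *
import numpy as np,cv2
from scipy.spatial.transform import Rotation as Ro
def ray(name,px,st=None):
    i=camera_info(name);p=np.array(px,float).reshape(-1,1,2)
    u=cv2.undistortPoints(p,i["K"],np.array([i["k1"],0,0,0.]))[:,0]
    d=np.c_[u,np.ones(len(u))]
    if name=="wrist":
        M=i["mount"];R=Ro.from_quat(st["tcp_rot"]).as_matrix()
        return R@M[:3,3]+st["eef_pos"],d@(R@M[:3,:3]).T
    return -i["R"].T@i["t"],d@i["R"]
def at(name,px,z,st=None):
    o,d=ray(name,px,st);return o+d*((np.asarray(z)-o[2])/d[:,2])[:,None]
def proj(name,X,st=None):
    i=camera_info(name);X=np.atleast_2d(X)
    if name=="wrist":
        M=i["mount"];R=Ro.from_quat(st["tcp_rot"]).as_matrix()
        A=R@M[:3,:3];o=R@M[:3,3]+st["eef_pos"];Y=(X-o)@A
    else: Y=X@i["R"].T+i["t"]
    return cv2.projectPoints(Y,np.zeros(3),np.zeros(3),i["K"],np.array([i["k1"],0,0,0.]))[0][:,0]
E
```

```text
(no output)
```

View pics/topc.png

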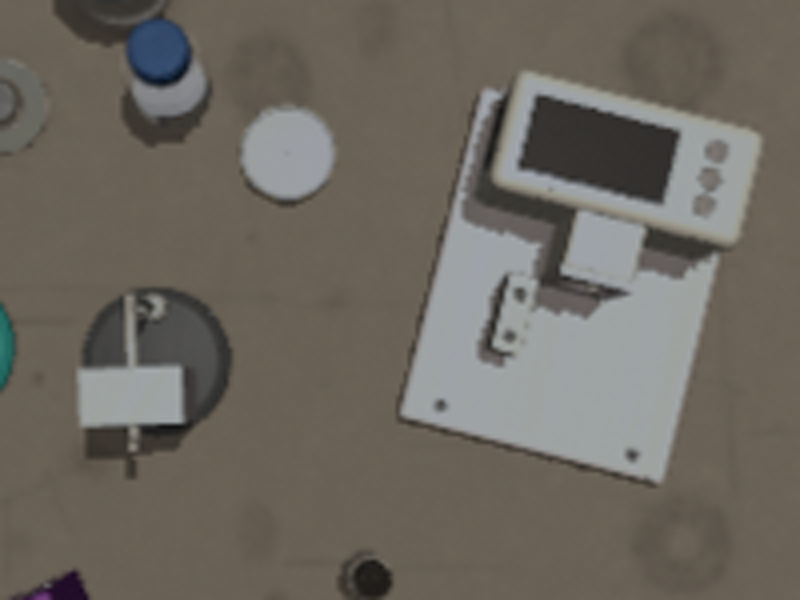

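The enlarged crop shows the standard's top with corners at (78,368), (182,366), (185,426) and (82,428). The hook runs straight up the picture. The stage's front corners are (401,416) and (660,484), the plate's top edge is (561,276)–(628,291), and the side stop is near (513,313).

Run:
```python
from h import *
c=lambda L:[((x+.5)/4-.5+230,(y+.5)/4-.5+110) for x,y in L]
S=at("top",c([(78,368),(182,366),(185,426),(82,428)]),[.157]*4)
print("std",S.round(4),S.mean(0),np.linalg.norm(np.roll(S,-1,0)-S,axis=1))
d=(S[1]+S[2]-S[0]-S[3])[:2];print("std yaw(of -y edge)",np.degrees(np.arctan2(d[0],-d[1])))
F=at("top",c([(401,416),(660,484),(480,90)]),[.018]*3);print("stage",F)
v=(F[0]-F[1])[:2];print(np.linalg.norm(v)); y=v/np.linalg.norm(v);x=np.array([y[1],-y[0]])
print("yaw",np.degrees(np.arctan2(x[1],x[0])))
P=at("top",c([(561,276),(628,291)]),[.098]*2);print("plate",P)
v=(P[0]-P[1])[:2];print(np.linalg.norm(v),np.degrees(np.arctan2(-v[0],v[1])))
mid=(F[0]+F[1])[:2]/2;
print("seat from stage",mid+x*(.1-.015),"from plate",P.mean(0)[:2]-x*.015)
B=at("top",c([(537,280),(515,357)]),[.058]*2);print("stop inner in seat frame y",((B[:,:2]-(mid+x*.085))@y),((B[:,:2]-(mid+x*.085))@x))
print("dish",at("top",c([(288,154)]),[.014]),"vial",at("top",c([(370,578)]),[.066]),"bottle",at("top",c([(160,50)]),[.115]))
```

```text
std [[0.5001 0.1591 0.157 ]
 [0.5003 0.1044 0.157 ]
 [0.4686 0.1033 0.157 ]
 [0.4685 0.1573 0.157 ]] [0.48439834 0.13103954 0.157     ] [0.05462402 0.03169022 0.05405017 0.03165518]
std yaw(of -y edge) 0.17027738177843454
stage [[ 0.47005532 -0.02039944  0.018     ]
 [ 0.42481514 -0.18195728  0.018     ]
 [ 0.67365452 -0.07360828  0.018     ]]
0.16777249451546314
yaw -15.643554146488004
plate [[ 0.5497397  -0.10807747  0.098     ]
 [ 0.54058934 -0.14650509  0.098     ]]
0.039502036333393976 -13.393802183934898
seat from stage [ 0.52928665 -0.12409877] from plate [ 0.53072016 -0.1232465 ]
stop inner in seat frame y [0.02829619 0.02951226] [ 0.01429665 -0.03376155]
dish [[0.63535794 0.04744125 0.014     ]] vial [[0.37571945 0.00282882 0.066     ]] bottle [[0.6779913  0.11754397 0.115     ]]
```

The sizes check out (54.3 x 31.7 mm). The standard is at about (0.484,0.131) with yaw ~0°, and the seat is at about (0.530,-0.123) with yaw about -15°. I'll move above the standard.

```bash
Z='"jaw":[0,0,0,0,0]'
python3 -m jog '{"travel":[[30,30,4],[30,30,4],[30,30,4],[30,30,4],[30,30,4]],"dr":[[0,0,-2.9],[0,0,-2.9],[0,0,-2.9],[0,0,-2.9],[0,0,-2.8]],"jaw":[0,0,0,0,0]}' 60
python3 -m jog '{"travel":[[30,30,0],[30,30,0],[30,30,0],[30,30,0],[30,30,0]],"dr":[[0,0,0],[0,0,0],[0,0,0],[0,0,0],[0,0,0]],"jaw":[0,0,0,0,0]}'
python3 -m jog '{"travel":[[0,38,0],[0,38,0],[0,38,0],[0,38,0],[0,38,0]],"dr":[[0,0,0],[0,0,0],[0,0,0],[0,0,0],[0,0,0]],"jaw":[0,0,0,0,0]}'
python3 -m jog '{"travel":[[0,38,0],[0,38,0],[0,38,0],[0,38,0],[0,38,0]],"dr":[[0,0,0],[0,0,0],[0,0,0],[0,0,0],[0,0,0]],"jaw":[0,0,0,0,0]}'
```

```text
time: 0.52
eef_pos: [0.315, -0.5054, 0.2504]
tcp_rot: [1.0, -0.002, -0.0, -0.001]
contact_force: [0.8, -0.7, -0.6]
opening: 1.001
time: 0.93
eef_pos: [0.4625, -0.3579, 0.2505]
tcp_rot: [1.0, -0.0, -0.0, -0.0]
contact_force: [0.3, -0.1, 0.3]
opening: 1.001
time: 1.35
eef_pos: [0.461, -0.1679, 0.2503]
tcp_rot: [1.0, -0.0, -0.0, -0.0]
contact_force: [1.1, 0.7, 0.7]
opening: 0.998
time: 1.77
eef_pos: [0.4608, 0.022, 0.2506]
tcp_rot: [1.0, -0.0, -0.0, -0.0]
contact_force: [0.3, -0.6, 1.3]
opening: 1.002
```

```bash
python3 -m jog '{"travel":[[0,30,0],[0,30,0],[0,30,0],[0,19,0],[0,0,0]],"dr":[[0,0,0],[0,0,0],[0,0,0],[0,0,0],[0,0,0]],"jaw":[0,0,0,0,0]}'
python3 - <<'E'
from h import *
s=get_state();print(s["eef_pos"],s["tcp_rot"])
im=read_camera("wrist");np.save("st1.npy",s,allow_pickle=True)
cv2.imwrite("pics/w1.png",im[:,:,::-1])
z=.157
q=[[.484+a,.131+b,z] for a in(-.015,.015) for b in(-.027,.027)]
print(proj("wrist",q,s).round(1))
E
```

```text
time: 2.18
eef_pos: [0.4607, 0.132, 0.2504]
tcp_rot: [1.0, 0.002, -0.0, -0.001]
contact_force: [0.6, -0.8, 0.3]
opening: 0.999
[0.4607327  0.13199125 0.25040783] [ 9.99998049e-01  1.83197780e-03 -4.89310970e-04 -5.52714441e-04]
[[358.1 196.5]
 [288.9 196.2]
 [359.4 158. ]
 [288.  157.7]]
```

View pics/w1.png

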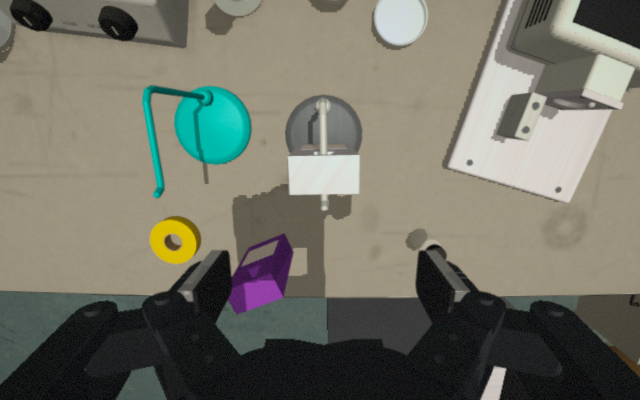

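The wrist picture shows the standard's top at columns 289–359 and rows 156–194. That is within 2 px of the prediction, so x is about 0.4855. The purple slab stands near (262,272), so I'll check it clears the unhooking path.

Run:
```python
from h import *
s=np.load("st1.npy",allow_pickle=True).item()
print("std",at("wrist",[(289,156),(359,156),(359,194),(289,194)],[.157]*4,s))
print("purple if top .112",at("wrist",[(230,290),(240,312),(280,296),(293,262),(286,236)],[.112]*5,s))
print("purple if z0",at("wrist",[(286,236),(293,262),(244,250)],[0]*3,s))
c=lambda L:[((x+.5)/4-.5+230,(y+.5)/4-.5+110) for x,y in L]
print("top purple",at("top",[(221,266),(226,279),(248,268),(245,258)],[.112]*4))
print("top purple z0",at("top",[(221,266),(226,279),(248,268),(245,258)],[.03]*4))
print("stage",at("wrist",[(447,166),(568,202)],[.018]*2,s))
im=cv2.imread("pics/w1.png")[130:330,200:400];cv2.imwrite("pics/w1c.png",cv2.resize(im,None,fx=3,fy=3))
```

```text
std [[0.50029005 0.15718067 0.157     ]
 [0.50051163 0.10434873 0.157     ]
 [0.47099017 0.10335853 0.157     ]
 [0.47076278 0.15789244 0.157     ]]
purple if top .112 [[0.35867999 0.22592999 0.112     ]
 [0.33276684 0.21757393 0.112     ]
 [0.35227002 0.17499732 0.112     ]
 [0.39059995 0.16077547 0.112     ]
 [0.41804815 0.16689989 0.112     ]]
purple if z0 [[0.37393198 0.18106152 0.        ]
 [0.33553809 0.17249483 0.        ]
 [0.35306768 0.23928483 0.        ]]
top purple [[0.35967609 0.22923019 0.112     ]
 [0.33082714 0.21854301 0.112     ]
 [0.35400174 0.16988571 0.112     ]
 [0.37621861 0.17624349 0.112     ]]
top purple z0 [[0.3475614  0.24749731 0.03      ]
 [0.31587886 0.23576041 0.03      ]
 [0.34132971 0.18232391 0.03      ]
 [0.36572876 0.18930617 0.03      ]]
stage [[ 0.47259218 -0.01938279  0.018     ]
 [ 0.4278707  -0.18328358  0.018     ]]
```

View pics/w1c.png

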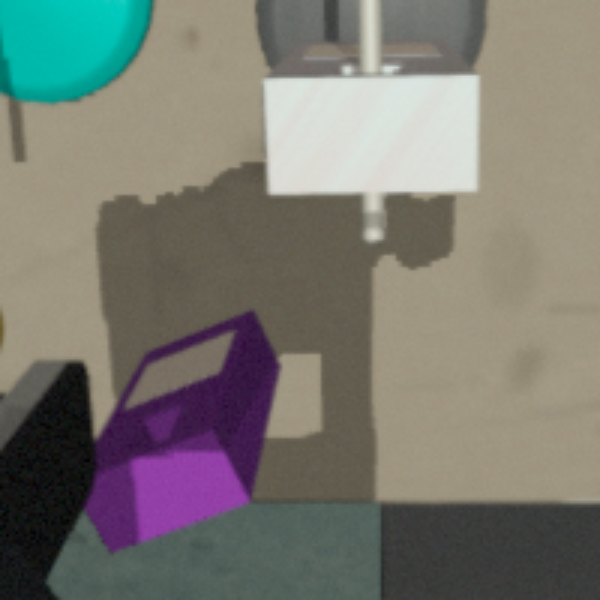

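The purple slab stands with its nearest corner at x≈0.378, y≈0.176, which leaves about 40 mm clear of the unhooking path. Going down to grasp.

```bash
python3 -m jog '{"travel":[[12.5,-0.5,0],[12.5,-0.5,0],[0,0,-38],[0,0,-38],[0,0,-36]],"dr":[[0,0,-0.2],[0,0,0],[0,0,0],[0,0,0],[0,0,0]],"jaw":[0,0,0,0,0]}' 60
python3 -m jog '{"travel":[[0,0,-20],[0,0,-15],[0,0,0],[0,0,0],[0,0,0]],"dr":[[0,0,0],[0,0,0],[0,0,0],[0,0,0],[0,0,0]],"jaw":[0,0,60,80,255]}'
python3 -m jog '{"travel":[[0,0,0],[0,0,0],[0,0,0],[0,0,0],[0,0,0]],"dr":[[0,0,0],[0,0,0],[0,0,0],[0,0,0],[0,0,0]],"jaw":[255,255,255,255,255]}'
```

```text
time: 2.65
eef_pos: [0.4869, 0.1268, 0.1378]
tcp_rot: [1.0, -0.003, 0.001, 0.0]
contact_force: [0.6, -0.5, -0.6]
opening: 1.004
time: 3.07
eef_pos: [0.4875, 0.1277, 0.1052]
tcp_rot: [1.0, -0.002, 0.001, -0.0]
contact_force: [2.1, 0.2, -2.1]
opening: 0.627
time: 3.48
eef_pos: [0.4873, 0.1279, 0.1051]
tcp_rot: [1.0, -0.002, 0.001, 0.0]
contact_force: [-0.9, -2.7, 3.5]
opening: 0.628
```

Gripped at 53.4 mm. Next I'll unhook it: up 14, then -x by over 50.

```bash
python3 -m jog '{"travel":[[0,0,5],[0,0,5],[0,0,4],[0,0,0],[0,0,0]],"dr":[[0,0,0],[0,0,0],[0,0,0],[0,0,0],[0,0,0]],"jaw":[255,255,255,255,255]}'
python3 -m jog '{"travel":[[-8,0,0],[-15,0,0],[-15,0,0],[-15,0,0],[-7,0,0]],"dr":[[0,0,0],[0,0,0],[0,0,0],[0,0,0],[0,0,0]],"jaw":[255,255,255,255,255]}'
python3 - <<'E'
from h import *
im=read_camera("scene");cv2.imwrite("pics/s2.png",cv2.resize(im[120:320,180:460,::-1],None,fx=2.5,fy=2.5))
E
```

```text
time: 3.9
eef_pos: [0.4865, 0.1282, 0.1181]
tcp_rot: [1.0, -0.002, 0.0, -0.0]
contact_force: [0.1, 0.3, -2.8]
opening: 0.625
time: 4.32
eef_pos: [0.4238, 0.1282, 0.1168]
tcp_rot: [1.0, -0.002, -0.002, 0.0]
contact_force: [-0.9, 0.7, -2.4]
opening: 0.624
```

View pics/s2.png

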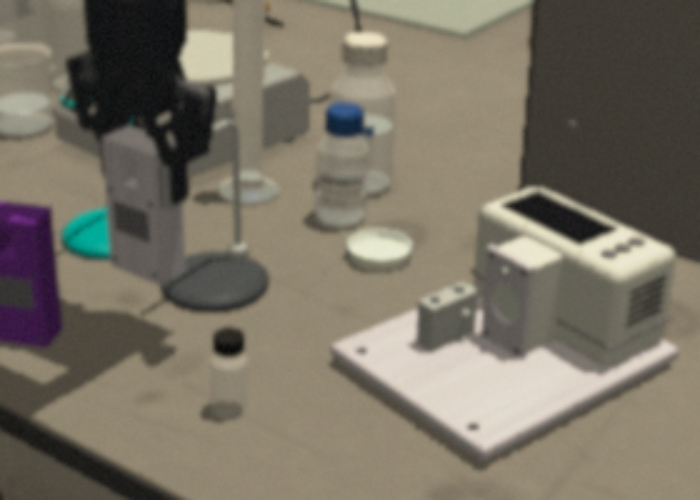

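The picture shows the standard off the hook in the gripper, upright, with the bystanders unmoved. I'll raise it and carry it to above the stage.

```bash
python3 -m jog '{"travel":[[0,0,30],[0,0,30],[0,-25,25],[0,-30,0],[0,-30,0]],"dr":[[0,0,0],[0,0,0],[0,0,0],[0,0,-3],[0,0,-3]],"jaw":[255,255,255,255,255]}'
python3 -m jog '{"travel":[[10,-30,0],[15,-30,0],[20,-30,0],[15,-30,0],[15,-30,0]],"dr":[[0,0,-3],[0,0,-3],[0,0,-3],[0,0,0],[0,0,0]],"jaw":[255,255,255,255,255]}'
python3 -m jog '{"travel":[[0,-15,0],[0,-10,0],[0,0,0]],"dr":[[0,0,0],[0,0,0],[0,0,0]],"jaw":[255,255,255]}'
python3 - <<'E'
from h import *
s=get_state();np.save("st2.npy",s,allow_pickle=True);im=read_camera("wrist")[:,:,::-1]
print(s["eef_pos"],Ro.from_quat(s["tcp_rot"]).as_matrix())
cv2.imwrite("pics/w3full.png",im);cv2.imwrite("pics/w3.png",cv2.resize(im[20:320,180:580],None,fx=2,fy=2))
E
```

```text
time: 4.78
eef_pos: [0.4282, 0.0423, 0.2056]
tcp_rot: [0.999, -0.054, 0.003, 0.0]
contact_force: [1.3, -0.6, -3.7]
opening: 0.623
time: 5.2
eef_pos: [0.5024, -0.1088, 0.2029]
tcp_rot: [0.991, -0.133, 0.0, 0.0]
contact_force: [-0.1, 0.8, -2.5]
opening: 0.626
time: 5.45
eef_pos: [0.5015, -0.1336, 0.2025]
tcp_rot: [0.991, -0.134, -0.0, 0.0]
contact_force: [-0.2, 0.1, -2.9]
opening: 0.628
[ 0.50154308 -0.13356821  0.2025435 ] [[ 9.64246134e-01 -2.65007716e-01 -5.50152274e-04]
 [-2.65007817e-01 -9.64246256e-01 -1.18575209e-04]
 [-4.99058925e-04  2.60130340e-04 -9.99999842e-01]]
```

View pics/w3.png

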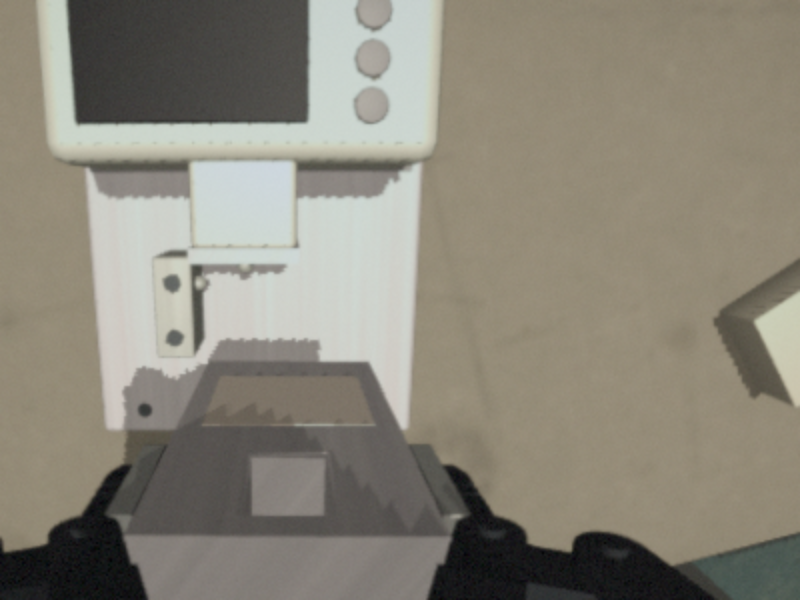

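The close view shows the plate's top front edge at about (188,264)–(298,262), the stop's inner top edge from (190,258) to (197,356), and both pins out at (201,283) and (246,268). The standard is held square, with its white face toward the port. Computing the offsets now.

Run:
```python
from h import *
s=np.load("st2.npy",allow_pickle=True).item()
c=lambda L:[((x+.5)/2-.5+180,(y+.5)/2-.5+20) for x,y in L]
P=at("wrist",c([(188,264),(298,262)]),[.098]*2,s);B=at("wrist",c([(190,258),(197,356)]),[.058]*2,s)
F=at("wrist",c([(106,430),(409,430)]),[.018]*2,s);L=at("wrist",c([(87,168),(105,420),(420,168),(410,420)]),[.018]*4,s)
def yaw(v,o=0):return np.degrees(np.arctan2(v[1],v[0]))+o
print("plate",P,np.linalg.norm(P[0]-P[1]),yaw(P[0]-P[1],-90));print("stop",B,yaw(B[0]-B[1]))
print("stage",F,np.linalg.norm(F[0]-F[1]),yaw(F[0]-F[1],-90),yaw(L[0]-L[1]),yaw(L[2]-L[3]))
a=np.radians(-15.1);x=np.array([np.cos(a),np.sin(a)]);y=np.array([-x[1],x[0]])
t=s["eef_pos"][:2]
for n,Q in(("P",P),("B",B),("F",F)):
    q=(Q[:,:2]-t);print(n,"rel TCP meter x",(q@x*1e3).round(1),"y",(q@y*1e3).round(1))
u=s["eef_pos"][2]-.060
T=at("wrist",c([(130,535),(458,535),(213,363),(370,363)]),[u+.112]*2+[u]*2,s)
print("std front top/bot rel", ((T[:,:2]-t)@x*1e3).round(1),((T[:,:2]-t)@y*1e3).round(1),"len",np.linalg.norm(T[0]-T[1]),np.linalg.norm(T[2]-T[3]))
```

```text
plate [[ 0.55216525 -0.10764591  0.098     ]
 [ 0.54140826 -0.14963169  0.098     ]] 0.043341889612471915 -14.370387806558128
stop [[ 0.55211421 -0.10217542  0.058     ]
 [ 0.50714905 -0.09139178  0.058     ]] -13.486093618992598
stage [[ 0.47144108 -0.02055645  0.018     ]
 [ 0.42645021 -0.18463251  0.018     ]] 0.17013268939287038 -15.33402351309914 -15.711964254554783 -14.619711145110186
P rel TCP meter x [42.1 42.7] y [38.2 -5.1]
B rel TCP meter x [40.6 -5.6] y [43.5 42.2]
F rel TCP meter x [-58.5 -59.2] y [101.3 -68.9]
std front top/bot rel [14.7 14.4 13.6 13.4] [ 25.1 -28.6  24.3 -28.6] len 0.053689684688895144 0.05283417298310741
```

```bash
python3 -m jog '{"travel":[[8.5,0.8,-20],[8.5,0.8,-30],[0,0,-30],[0,0,-20],[0,0,-10]],"dr":[[0,0,0.25],[0,0,0],[0,0,0],[0,0,0],[0,0,0]],"jaw":[255,255,255,255,255]}'
python3 -m jog '{"travel":[[0,0,-6],[0,0,-3],[0,0,0]],"dr":[[0,0,0],[0,0,0],[0,0,0]],"jaw":[255,255,255]}'
```

```text
time: 5.92
eef_pos: [0.5161, -0.1277, 0.0893]
tcp_rot: [0.992, -0.13, -0.003, -0.001]
contact_force: [-1.8, 0.6, -2.3]
opening: 0.619
time: 6.17
eef_pos: [0.519, -0.13, 0.0845]
tcp_rot: [0.992, -0.13, 0.001, 0.0]
contact_force: [-0.3, -0.5, -2.5]
opening: 0.627
```

```bash
python3 -m jog '{"travel":[[0,0,-2],[0,0,-1.5],[0,0,0]],"dr":[[0,0,0],[0,0,0],[0,0,0]],"jaw":[255,255,255]}'
python3 -m jog '{"travel":[[0,0,-1.5],[0,0,0],[0,0,0]],"dr":[[0,0,0],[0,0,0],[0,0,0]],"jaw":[255,255,255]}'
```

```text
time: 6.42
eef_pos: [0.519, -0.1305, 0.0812]
tcp_rot: [0.991, -0.13, 0.001, 0.0]
contact_force: [-0.0, 0.6, -1.4]
opening: 0.626
time: 6.67
eef_pos: [0.5185, -0.1304, 0.079]
tcp_rot: [0.991, -0.13, 0.0, 0.0]
contact_force: [-0.1, -0.0, -1.6]
opening: 0.624
```

```bash
python3 -m jog '{"travel":[[0,0,-1],[0,0,0],[0,0,0]],"dr":[[0,0,0],[0,0,0],[0,0,0]],"jaw":[255,255,255]}'
python3 -m jog '{"travel":[[0,0,-0.7],[0,0,0],[0,0,0]],"dr":[[0,0,0],[0,0,0],[0,0,0]],"jaw":[255,255,255]}'
```

```text
time: 6.92
eef_pos: [0.5188, -0.1305, 0.0783]
tcp_rot: [0.991, -0.13, 0.0, 0.0]
contact_force: [0.1, 0.4, -0.3]
opening: 0.623
time: 7.17
eef_pos: [0.5191, -0.1306, 0.0782]
tcp_rot: [0.991, -0.13, 0.001, 0.0]
contact_force: [-1.9, 0.5, 6.0]
opening: 0.627
```

On the stage (z 0.078, as predicted). Easing slightly, then pressing toward both stops.

```bash
python3 -m jog '{"travel":[[0,0,0.3],[2.9,-0.8,0],[2.9,-0.8,0],[2.9,-0.8,0],[0,0,0]],"dr":[[0,0,0],[0,0,0],[0,0,0],[0,0,0],[0,0,0]],"jaw":[255,255,255,255,255]}'
python3 -m jog '{"travel":[[0.8,2.9,0],[0.8,2.9,0],[0,0,0],[0,0,0]],"dr":[[0,0,0],[0,0,0],[0,0,0],[0,0,0]],"jaw":[255,255,255,255]}'
python3 - <<'E'
from h import *
for k in range(3):
    f=[];p=[]
    s=get_state();print(s["contact_force"].round(1),s["wrist_torque"].round(2),s["eef_pos"].round(4));read_camera("top")
E
```

```text
time: 7.58
eef_pos: [0.5276, -0.1328, 0.0782]
tcp_rot: [0.991, -0.13, -0.0, -0.0]
contact_force: [-2.5, 0.3, 5.3]
opening: 0.62
time: 7.92
eef_pos: [0.5292, -0.1274, 0.0783]
tcp_rot: [0.991, -0.13, 0.0, 0.001]
contact_force: [-2.2, 0.0, 5.3]
opening: 0.625
[-2.2  0.   5.3] [-0.05  0.37  0.04] [ 0.5292 -0.1274  0.0783]
[-2.8 -1.1  4.3] [-0.05  0.36  0.05] [ 0.5292 -0.1275  0.0783]
[-2.8 -0.3  6. ] [0.   0.35 0.01] [ 0.5292 -0.1275  0.0783]
```

```bash
python3 -m jog '{"travel":[[1,-0.3,0],[1,-0.3,0],[0,0,0]],"dr":[[0,0,0],[0,0,0],[0,0,0]],"jaw":[255,255,255]}'
python3 -m jog '{"travel":[[1,-0.3,0],[0.5,-0.1,0],[0,0,0]],"dr":[[0,0,0],[0,0,0],[0,0,0]],"jaw":[255,255,255]}'
python3 -m jog '{"travel":[[0.5,1.9,0],[0.3,1,0],[0,0,0]],"dr":[[0,0,0],[0,0,0],[0,0,0]],"jaw":[255,255,255]}'
```

```text
time: 8.32
eef_pos: [0.5303, -0.1278, 0.0783]
tcp_rot: [0.992, -0.13, -0.001, 0.0]
contact_force: [-4.8, -0.1, 8.1]
opening: 0.629
time: 8.57
eef_pos: [0.5314, -0.1281, 0.0783]
tcp_rot: [0.992, -0.13, -0.002, 0.0]
contact_force: [-6.2, 0.3, 8.6]
opening: 0.624
time: 8.82
eef_pos: [0.5324, -0.1262, 0.0783]
tcp_rot: [0.992, -0.13, -0.001, 0.002]
contact_force: [-5.7, -3.1, 7.2]
opening: 0.627
```

```bash
python3 -m jog '{"travel":[[0.5,1.5,0.2],[0.3,1,0],[0,0,0]],"dr":[[0,0,0],[0,0,0],[0,0,0]],"jaw":[255,255,255]}'
python3 -m jog '{"travel":[[1,-0.3,0],[0,0,0],[0,0,0]],"dr":[[0,0,0],[0,0,0],[0,0,0]],"jaw":[255,255,255]}'
python3 -m jog '{"travel":[[0.3,1,0],[0,0,0],[0,0,0]],"dr":[[0,0,0],[0,0,0],[0,0,0]],"jaw":[255,255,255]}'
```

```text
time: 9.07
eef_pos: [0.533, -0.1242, 0.0783]
tcp_rot: [0.992, -0.13, -0.001, 0.002]
contact_force: [-5.9, -5.4, 7.1]
opening: 0.626
time: 9.32
eef_pos: [0.533, -0.1242, 0.0783]
tcp_rot: [0.992, -0.13, -0.003, 0.002]
contact_force: [-10.1, -3.1, 9.4]
opening: 0.626
time: 9.57
eef_pos: [0.533, -0.1241, 0.0784]
tcp_rot: [0.992, -0.13, -0.003, 0.003]
contact_force: [-11.3, -6.2, 10.3]
opening: 0.625
```

Further pushing no longer moves it in either direction, so both stops seem reached. I'll add a little margin and take a look.

```bash
python3 -m jog '{"travel":[[0.8,0.4,0.3],[0,0,0],[0,0,0],[0,0,0]],"dr":[[0,0,0],[0,0,0],[0,0,0],[0,0,0]],"jaw":[255,255,255,255]}'
python3 - <<'E'
from h import *
s=get_state();im=read_camera("wrist")[:,:,::-1];im2=read_camera("scene")[:,:,::-1]
print(s["eef_pos"],s["tcp_rot"],s["contact_force"].round(1),s["wrist_torque"].round(2))
a=cv2.resize(im[100:300,200:440],(480,400));b=cv2.resize(im2[180:320,300:468],(480,400),interpolation=cv2.INTER_CUBIC)
cv2.imwrite("pics/f1.png",np.hstack([cv2.resize(a,(400,333)),cv2.resize(b,(400,333))]))
cv2.imwrite("pics/f1w.png",im)
E
```

```text
time: 9.9
eef_pos: [0.533, -0.1241, 0.0784]
tcp_rot: [0.992, -0.13, -0.004, 0.003]
contact_force: [-13.5, -6.4, 10.2]
opening: 0.629
[ 0.53300981 -0.12405553  0.07840755] [ 0.99152623 -0.12981198 -0.00399249  0.00293952] [-13.5  -6.4  10.2] [-1.5   1.98 -0.21]
```

View pics/f1.png

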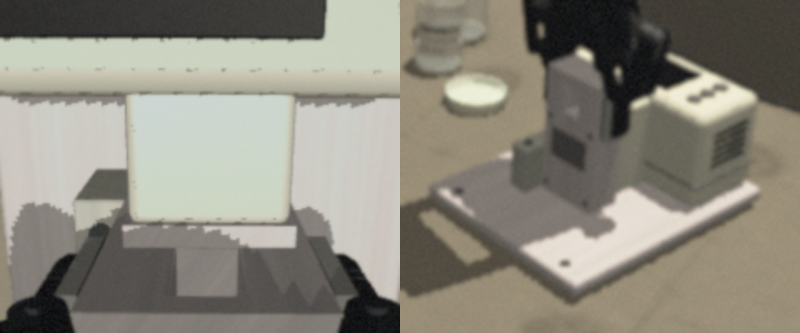

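The left (wrist) view shows the standard's front face meeting the plate's top edge at row 247 of the crop. The standard is centred on the plate (columns 75–343 against 123–296). The right (scene) view shows it upright in the corner. I'll check that it's stable, then hand in.

```bash
python3 -m jog '{"travel":[[0,0,0],[0,0,0],[0,0,0],[0,0,0],[0,0,0]],"dr":[[0,0,0],[0,0,0],[0,0,0],[0,0,0],[0,0,0]],"jaw":[255,255,255,255,255]}'
python3 - <<'E'
from h import *
s=get_state();R=Ro.from_quat(s["tcp_rot"]).as_matrix();print("tilt deg",np.degrees(np.arccos(-R[2,2])),"yaw",np.degrees(np.arctan2(R[1,0],R[0,0])),abs(s["dq"]).max())
print(sign_off())
E
```

```text
time: 10.42
eef_pos: [0.533, -0.124, 0.0784]
tcp_rot: [0.992, -0.13, -0.004, 0.003]
contact_force: [-14.1, -8.0, 9.7]
opening: 0.628
tilt deg 0.5662078423149368 yaw -14.9177701897508 0.001633587274943524
the job is handed in; nothing more can be done
None
```

I unhooked the standard, stood it on the stage and pressed it into the corner with its white face to the port. I handed the job in at about 10.4 s with it still gripped and pressed. The sign-off gave no verdict.

What the last checks showed:
- **Position:** further pushing no longer moved the standard in either direction. It had travelled 27.9 mm toward the plate and about 17.5 mm toward the side stop; I had measured gaps of about 28 and 18 mm.
- **Force:** the arm was pushing with about 11–12 N toward the plate and 10–11 N toward the side stop. Each pin takes at most 4 N and friction an estimated 2–2.5 N, so both stops should be loaded.
- **Attitude and grip:** tool tilt was 0.6° and its yaw matched the meter's measured −15° to within about 0.2°. The grip held at 53.4 mm, and the arm was still.
- **Pictures:** the last views showed the standard upright, centred on the plate and meeting its top edge.

**Not confirmed:** the pins are hidden behind the standard, so that they were pushed in is inferred from the forces and position, not seen. The vertical push stayed near 10 N even after I eased the tool up by 0.5 mm. I saw no bystander moved, but I did not measure them again at the end.

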